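# Screw the large ring gauge home on the forged stud

### The job

In the forge shop, the larger of the two knurled ring gauges has been started by hand on its thick threaded stud. Screw it on, clockwise seen from above, until it comes up firm against the shoulder of the stud (less than a quarter turn), then let go of it; leave the smaller gauge as it is.

Things in the scene. Friction and masses are not known exactly. Their poses are not given: they have to be found in the camera images.
- large_gauge (a joint): turn of the large ring gauge on its stud, rad; grows as it is turned clockwise seen from above (screwed on). 1.5 is the firm stop, with the gauge sitting on the shoulder; it starts between 0.15 and 0.65. Right-hand three-start thread, 18 mm down per full turn. Turning takes about 0.2 N m until the stop; the gauge stays where it is left.
- large_gauge_mid (a point): centre of the large ring gauge, on the stud's axis, halfway up the ring: a bright round knurled ring, 60 mm in diameter, 26 mm high, axis vertical, with a dark index pin 4 mm high on its upper face. It can be gripped across its diameter in any direction. The centre is 73 mm above the table when home, up to 4 mm higher at the start. x and y axes turn with the ring; the pin lies along +x.
- thick_stud: the upright stud, fixed to the table, that carries the large gauge; origin at the centre of its underside, z up. Thread 30 mm in diameter, its end 108 mm above the table (about 20 mm above the ring); round shoulder 44 mm in diameter, its top 60 mm above the table; round dark foot 90 mm in diameter, 20 mm high.
- small_gauge_pin (a point): top of the index pin on the upper face of the small ring gauge, 14 mm off its axis. The small gauge is the same kind of ring, 42 mm in diameter, 22 mm high, on a thinner stud (20 mm thread, end 100 mm above the table) with an equal foot. It must not be turned. A third stud nearby, 90 mm tall, carries no gauge.
Things that resemble listed ones, but are neither listed nor needed, are in the scene too. What is shaped like the thick_stud but white or yellow is not meant.

How it is judged (in metres and radians):
At the end, for the whole second after the job is handed in: The large ring gauge is screwed on to within 0.18 rad (10 degrees) of its stop on the shoulder, and stays there at rest (value of joint large_gauge above 1.32 rad and not (velocity of joint large_gauge above 0.05 rad/s) and velocity of joint large_gauge above -0.05 rad/s); the robot touches nothing.
It fails at once if the small ring gauge is turned (its index pin moves more than 6 mm) (distance of small_gauge_pin from where it was at the start of the episode above 0.006 m).
It also fails if it takes over 32 s, if anything falls off the work surface, if the arm or the gripper's body presses on something with over 40 N, if the wrist force passes 120 N, or if a joint passes its speed limit or range.

### The arm

A 7-joint arm with a two-finger parallel gripper is mounted at the origin on the work surface. World frame = base frame: x ahead of the robot, y to its left, z up, the work surface at z = 0. Lengths are in mm, angles in rad, forces in N, time in s.
With the tool pointing down it reaches from about 400 to 900 mm from the base axis. Payload 5.5 kg.
Tool frame: the origin (TCP) lies at the very end of the fingers, on their centre line; the grasp point (between the pads) lies 19 mm behind it (robot.grasp_offset is the distance from the TCP to the grasp point, in mm); x points along the fingers, z is the direction in which the jaws open and shut, and the axes are right-handed (so a half turn about x gives the same grasp; the last joint's range is limited). The gripper opens to 92 mm and grips with 3 to 60 N. Pads are 19 mm wide; open, the fingers measure 130 mm over their backs; the gripper's body (75 mm by 190 mm) begins 47 mm behind the grasp point.
Start: joints at [-0.97, 0.501, -0.427, 1.55, 0.221, 1.138, -0.21], TCP at [215.38, 613.279, 226.729] pointing down, gripper open.
Joint ranges: [-2.88, 2.88], [-0.31, 2.03], [-1.54, 1.56], [0.2, 2.42], [-1.41, 4.55], [0.19, 2.02], [-2.57, 2.57]. Speed limits (rad/s): [2.57, 2.57, 3.14, 3.14, 3.14, 3.14, 3.14].

### API

Orientations are given as [roll, pitch, yaw] about the fixed x, y, z axes, in that order (R = Rz(yaw) Ry(pitch) Rx(roll)).
In Python, from station import robot, cams, ticket, models gives the robot as it stands. The module is installed in compiled form; this text tells all that it offers.
- The arm moves only by the tool drive_tool, never from a script. Its argument "steps" is one flat list of numbers, 5 for each row, row after row: the gripper command: -1 is shut, 1 is fully open, values between are in proportion, then the shift along the world's x, y, z in cm, then the turn about the world's z in degrees. A call has 1 to 12 rows; each row shifts and turns the commanded pose from where the row before left it; what a row does not reach is not made up. A row lasts 1/8 s, in which the tool goes at most 62.5 mm and 10.7 degrees, less where a joint would pass 70% of its speed; a pose out of reach is approached as far as the arm can. A call is refused whole if a number of a shift passes 6.25 or a number of a turn 10.7, either way. A call with a gripper value outside its range is refused whole. The fingers move at their own pace and stop on an object; "newtons" is the grip in N (left out, the last holds). Time passes only in rows, so rows that do not move let the fingers close. It gives the time, the measured TCP pose, the force and the opening at its end, in the units of the state.
- robot.read_state(): the state, without advancing time (a new reading comes with each control period).
- cams.capture(name): name is "scene" or "side" or "wrist"; returns the picture (384x512x3 uint8, red, green, blue); there is no depth.
- cams.get_calibration(name): a dict with "mtx" (3x3 intrinsics, pixels), "k1" (the pictures are not rectified: a ray, as slopes to the right and down, at radius r is drawn at 1 + k1 r^2 times it, then the intrinsics apply), "R" (3x3) and "t" (3): a world point X has camera coordinates R X + t. Camera axes: x right, y down, z forward; pixel columns grow to the right and rows downward; lengths in mm; the calibration is good to about 2 mm. A picture is of the moment at which its call begins: read the wrist's pose just before it. get_calibration takes no time and is no camera call; for the wrist camera it gives the pose at the moment of the call.
- ticket.close_job(): hands the job in, once; it reports no verdict.
Trained networks look in the newest picture that a camera, given by its name, has taken for a name from the list of things; names that differ only in an ending like _2 or _b are one class to them, and where a whole thing is asked for, a point or a joint stands for the part that bears it (a point fixed in the world has none). Each returns a list of dicts, best first, with "p" (0 to 1); they miss things now and then, are a little off and sometimes report something else, mostly with a low value. They report only what shows in the picture. A call takes as long as a camera call. They do not tell look-alikes from the thing itself.
- models.find_in(camera, name): "centre" ([row, column] in pixels, amid what is visible of it).
- models.silhouettes(camera, name): "mask" (384x512 bool, what is visible of it) and "centre" ([row, column] in pixels, amid what is visible of it).
- models.pinpoint(camera, name): "centre" ([row, column] in pixels: a listed point, or the origin of a listed thing).
The state is a dict: "time": time; "q": joint angles; "dq": joint speeds; "joint_efforts": joint torques, N m; "ee_pos": TCP position; "tcp_rot": TCP orientation; "ft_force": force on the tool from outside, world axes, zero at the start; "torque": the same for the moment, N m; "width": opening from 0.0 (shut) to 1.0 (fully open).
Only numpy, scipy, OpenCV 4.12 (cv2) and the standard library are available. Lean on these libraries where they do the work, as an engineer would, in place of code of your own. Each camera call takes 0.05 s, during which the arm holds its last target.

## Working session

There is one attempt and no reset: what is moved stays moved. The work goes in short steps, Python scripts to look and compute and a tool call to move; the robot and the scene stay as the last step left them, time stands still between calls to the robot, and variables do not carry over. Pictures are saved under pics/ and viewed, and the job is handed in when it is done.

Besides the shell and the picture viewer there is one more tool, called after ">>>" as name(argument=value, ...) on one line, values as JSON. drive_tool: Moves the arm, as the interface text tells. Its arguments: {"type":"object","properties":{"steps":{"type":"array","items":{"type":"number"}},"newtons":{"type":"number"}},"required":["steps"]}

```bash
mkdir -p pics; ls; cat > h.py <<'E'
import numpy as np, cv2
from station import robot, cams, ticket, models
def ray(cal,rc):
    K=np.array(cal["mtx"]);R=np.array(cal["R"]);t=np.array(cal["t"])
    p=cv2.undistortPoints(np.array([[[rc[1],rc[0]]]],float),K,np.array([cal["k1"],0,0,0,0.]))[0,0]
    d=R.T@np.array([p[0],p[1],1]);return -R.T@t,d/np.linalg.norm(d)
def atz(cal,rc,z):
    o,d=ray(cal,rc);return o+d*(z-o[2])/d[2]
def proj(cal,X):
    K=np.array(cal["mtx"]);R=np.array(cal["R"]);t=np.array(cal["t"])
    p=cv2.projectPoints(np.array([X],float),cv2.Rodrigues(R)[0],t,K,np.array([cal["k1"],0,0,0,0.]))[0][0,0];return p[::-1]
def save(n,im,s=1):
    im=cv2.resize(im,None,fx=s,fy=s,interpolation=cv2.INTER_CUBIC);cv2.imwrite("pics/"+n,im[...,::-1])
E
python3 - <<'E'
from h import *
s=robot.read_state();print(s)
for c in ["scene","side","wrist"]:
    im=cams.capture(c);cal=cams.get_calibration(c);save(c+"0.png",im,1.5);np.save(c+"0.npy",im)
    for n,z in [("large_gauge_mid",75),("thick_stud",0),("small_gauge_pin",75)]:
        try:
            for r in models.pinpoint(c,n)[:4]: print(c,n,"pin",round(r["p"],2),np.round(r["centre"]),np.round(atz(cal,r["centre"],z)))
        except Exception as e: print(e)
E
```

```text
pics
{'time': 0.0, 'q': array([-0.96981485,  0.50183618, -0.42677166,  1.55150105,  0.22080782,
        1.13828769, -0.21031257]), 'dq': array([-1.23497727e-04, -1.13039932e-03,  5.94108570e-04, -3.40604421e-05,
        1.89983871e-04,  4.05512896e-04, -9.98137843e-04]), 'joint_efforts': array([-5.60013859e-06, -5.66589475e+01, -5.81644759e+00, -2.79112494e+01,
       -6.86411373e-02,  3.07859131e-02,  2.23357993e-04]), 'ee_pos': array([215.22017174, 612.5663758 , 225.66270751]), 'tcp_rot': array([ 3.11940338,  1.56882133, -1.9307285 ]), 'ft_force': array([-0.21388051,  0.1169307 ,  0.14844757]), 'torque': array([-0.01352187,  0.00415831, -0.02754552]), 'width': 0.9998948741778475}
scene large_gauge_mid pin 0.93 [178. 220.] [390.  28.  75.]
scene large_gauge_mid pin 0.85 [143. 290.] [456. 224.  75.]
scene large_gauge_mid pin 0.77 [149. 354.] [595. 315.  75.]
scene large_gauge_mid pin 0.7 [111. 246.] [300. 236.  75.]
scene thick_stud pin 0.85 [161. 286.] [456. 219.   0.]
scene thick_stud pin 0.85 [164. 350.] [596. 324.  -0.]
scene thick_stud pin 0.73 [195. 218.] [384.  21.   0.]
scene thick_stud pin 0.72 [129. 246.] [300. 236.  -0.]
scene small_gauge_pin pin 0.49 [229. 294.] [608.  30.  75.]
side large_gauge_mid pin 0.77 [172. 209.] [450. 204.  75.]
side large_gauge_mid pin 0.67 [214. 229.] [385.  33.  75.]
side large_gauge_mid pin 0.63 [186. 144.] [302. 248.  75.]
side large_gauge_mid pin 0.59 [137. 230.] [606. 327.  75.]
side thick_stud pin 0.89 [165. 227.] [579. 312.   0.]
side thick_stud pin 0.74 [198. 214.] [455. 198.   0.]
side thick_stud pin 0.56 [215. 148.] [295. 242.   0.]
side thick_stud pin 0.56 [243. 235.] [388.  23.   0.]
side small_gauge_pin pin 0.5 [174. 313.] [629.  27.  75.]
```

View pics/scene0.png

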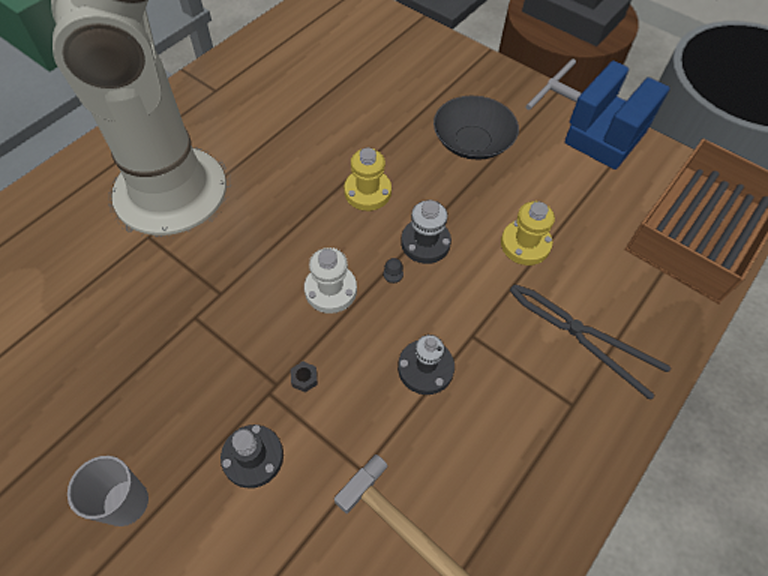

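View pics/side0.png

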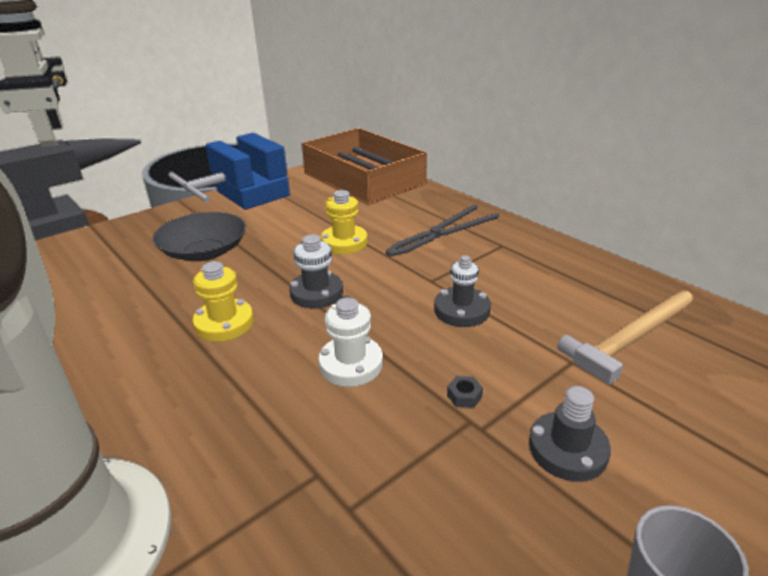

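View pics/wrist0.png

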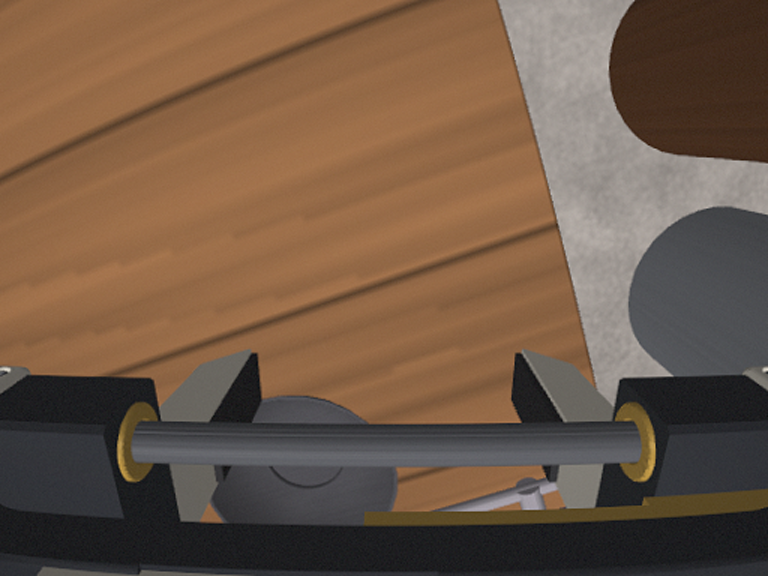

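```bash
python3 - <<'E'
import numpy as np
from h import save
im=np.load("scene0.npy");save("crop_scene.png",im[70:270,180:400],3)
im=np.load("side0.npy");save("crop_side.png",im[90:270,110:350],3)
E
```

```text
(no output)
```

View pics/crop_scene.png

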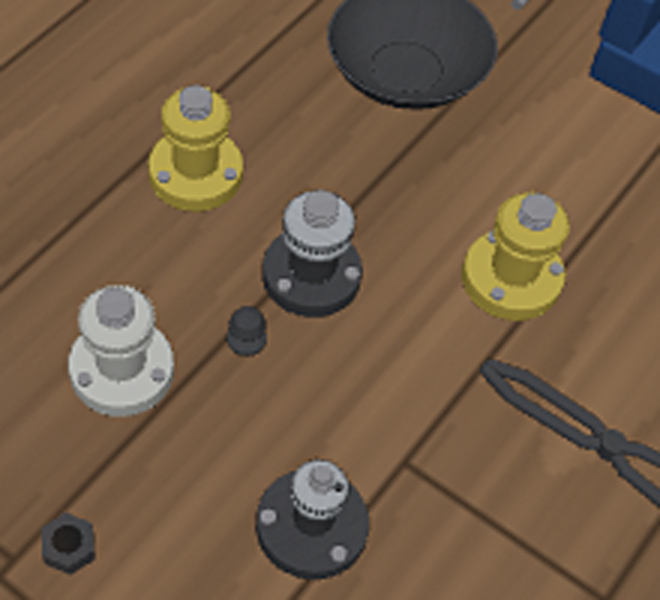

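View pics/crop_side.png

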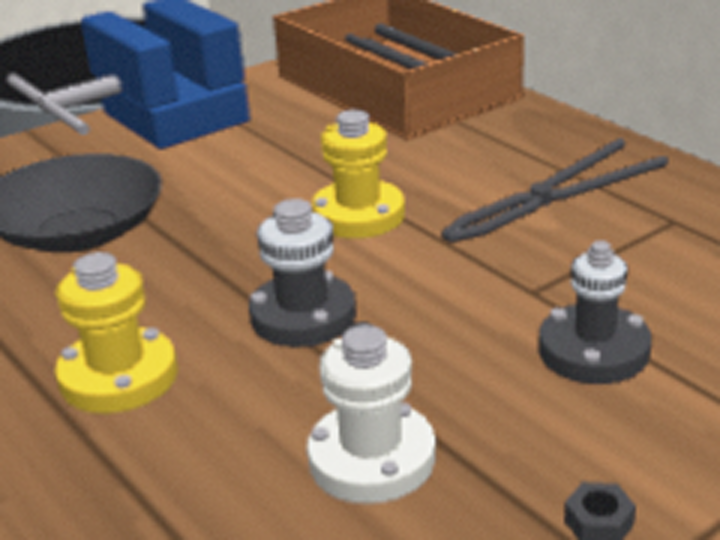

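Dark-footed bright ring at scene (143,290) is the large gauge. The things it could be taken for:
- White stud at scene (178,220).
- Yellow studs at (149,354) and (111,246).
- Small gauge at (229,294), with its pin visible.
- Bare stud at (303,165).

The crop confirms a metallic knurled ring on a black foot for the one I chose. Next I measure it.

```bash
cat >> h.py <<'E'
def tri(L):
    A=np.zeros((3,3));b=np.zeros(3)
    for cal,rc in L:
        o,d=ray(cal,rc);P=np.eye(3)-np.outer(d,d);A+=P;b+=P@o
    X=np.linalg.solve(A,b)
    return X,[np.round(proj(c,X)-rc,1) for c,rc in L]
E
python3 - <<'E'
from h import *
from scipy.spatial.transform import Rotation as Ro
cs,cd,cw=[cams.get_calibration(c) for c in ["scene","side","wrist"]]
print("mid",tri([(cs,(143,290)),(cd,(172,209))]))
# thread end centre from crops (crop px/3 + offset)
ts=(70+200/3,180+321/3); td=(90+208/3,110+294/3)
print("top",ts,td,tri([(cs,ts),(cd,td)]),atz(cs,ts,108),atz(cd,td,108))
s=robot.read_state();R=Ro.from_euler('xyz',s["tcp_rot"]).as_matrix();print(np.round(R,3),"jaw ang",np.degrees(np.arctan2(R[1,2],R[0,2])))
print("tcp in wrist",proj(cw,s["ee_pos"]), proj(cw,s["ee_pos"]+np.array([0,0,-120])),"campos",-np.array(cw["R"]).T@cw["t"],np.array(cw["R"])[2],cw["mtx"],cw["k1"])
E
```

```text
mid (array([457.62064878, 223.68449618,  67.09562571]), [array([ 2.2, -0.3]), array([-1.5, -1.8])])
top (136.66666666666669, 287.0) (159.33333333333331, 208.0) (array([453.38726173, 210.83342599, 107.0545563 ]), [array([ 1. , -0.1]), array([-0.7, -0.8])]) [452.01607199 212.97688856 108.        ] [451.96227829 204.9974432  108.        ]
[[-0.    -0.944  0.331]
 [ 0.     0.331  0.944]
 [-1.     0.     0.   ]] jaw ang 70.6490062913544
tcp in wrist [251.41686047 256.12235477] [188.59511789 256.53369917] campos [137.46557466 641.36854523 385.63632912] [ 0.28522762 -0.10058618 -0.95316715] [[325.41756703   0.         257.18336975]
 [  0.         325.41756703 194.6366494 ]
 [  0.           0.           1.        ]] -0.09382870163867706
```

>>> drive_tool(steps=[1, 3, -5, 0, 0, 1, 3, -5, 0, 0, 1, 3, -5, 0, 0, 1, 3, -5, 0, 0, 1, 3, -5, 0, 0, 1, 3, -5, 0, 0, 1, 3, -5, 0, 0, 1, 2.8, -5, 0, 0, 1, 0, 0, 0, 0, 1, 0, 0, 0, 0])

```text
time: 1.85
ee_pos: [453.3, 213.7, 226.9]
tcp_rot: [0.249, 1.57, 1.481]
ft_force: [-0.0, 0.0, -0.1]
width: 0.998
```

```bash
python3 - <<'E'
from h import *
s=robot.read_state();print(s["time"],s["q"].round(2),s["ee_pos"].round(1),s["ft_force"].round(2),s["torque"].round(3))
cw=cams.get_calibration("wrist");im=cams.capture("wrist");save("wrist1.png",im,1.5);np.save("wrist1.npy",im)
print("expect",proj(cw,(453,211,108)),proj(cw,(453,211,0)))
for n,z in [("large_gauge_mid",75),("thick_stud",0)]:
    for r in models.pinpoint("wrist",n)[:3]: print(n,round(r["p"],2),np.round(r["centre"]),atz(cw,r["centre"],z).round(1))
E
```

```text
1.85 [-0.26  0.21 -0.26  1.92  0.06  1.01  0.68] [453.3 213.7 226.9] [-0.03  0.04 -0.08] [0.027 0.024 0.036]
expect [189.71439185 253.50139953] [163.99788189 254.41133614]
large_gauge_mid 0.92 [  8. 222.] [296.6 237.5  75. ]
large_gauge_mid 0.85 [178. 252.] [450.8 210.1  75. ]
large_gauge_mid 0.71 [185.  57.] [390.   18.1  75. ]
thick_stud 0.82 [234. 373.] [592.2 326.    0. ]
thick_stud 0.67 [ 24. 230.] [296.2 238.1   0. ]
thick_stud 0.58 [167.  96.] [390.4  25.2   0. ]
```

View pics/wrist1.png

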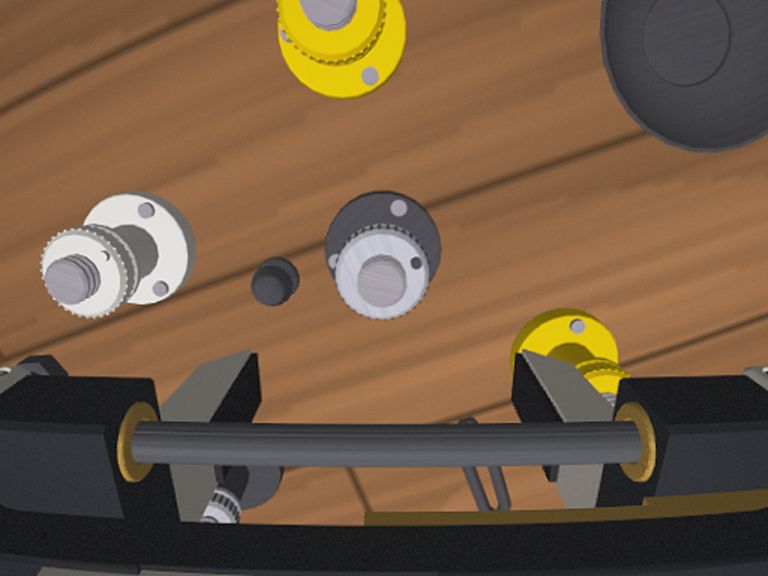

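```bash
python3 - <<'E'
from h import *
cw,cs,cd=[cams.get_calibration(c) for c in ["wrist","scene","side"]]
im=np.load("wrist1.npy");save("crop_w1.png",im[120:220,200:310],6)
for nm,rc,z in [("stud end",(280/1.5,382/1.5),108),("ring face",(273/1.5,381.5/1.5),88),("pin",(263/1.5,416/1.5),90),("bush top",(284/1.5,272/1.5),40),("bush bot",(275/1.5,280/1.5),0)]: print(nm,atz(cw,rc,z).round(1))
t=[(cw,(280/1.5,382/1.5)),(cs,(136.7,287)),(cd,(159.3,208))];print(tri(t))
g=cv2.cvtColor(im,cv2.COLOR_RGB2GRAY)
E
```

```text
stud end [450.  214.1 108. ]
ring face [451.  213.3  88. ]
pin [451.5 236.   90. ]
bush top [444.4 129.   40. ]
bush bot [447.5 125.2   0. ]
(array([452.59434965, 212.81280731, 105.27243604]), [array([ 2.2, -0.4]), array([0.8, 0. ]), array([-0.2, -1.5])])
```

View pics/crop_w1.png

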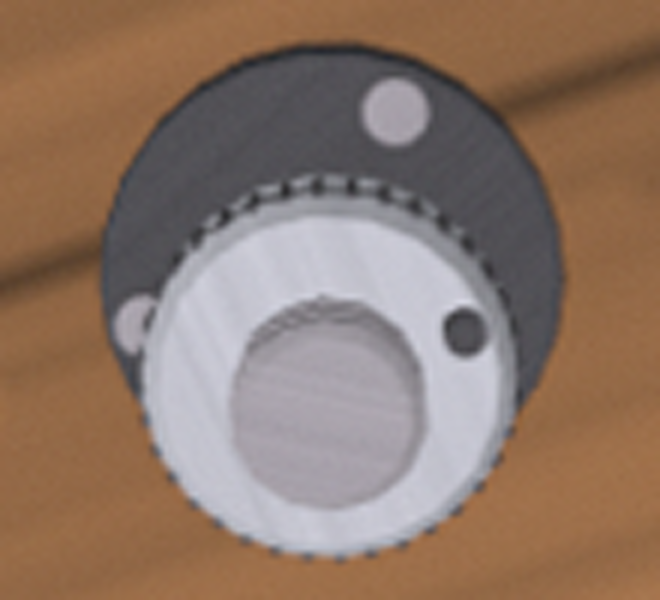

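>>> drive_tool(steps=[1, -0.2, 0, -2.5, 10, 1, 0, 0, -2.5, 10, 1, 0, 0, -2.5, 10, 1, 0, 0, -2.5, 0, 1, 0, 0, -2.5, 0, 1, 0, 0, -2.5, 0, 1, 0, 0, -1, 0, 1, 0, 0, -1, 0, 1, 0, 0, 0, 0, 1, 0, 0, 0, 0])

```text
time: 3.25
ee_pos: [451.9, 213.6, 57.4]
tcp_rot: [-1.317, 1.57, 0.44]
ft_force: [0.2, 0.2, 0.0]
width: 1.001
```

```bash
python3 - <<'E'
from h import *
s=robot.read_state();print(s["time"],s["q"].round(2),s["ee_pos"].round(1),s["ft_force"].round(2),s["torque"].round(3))
cw=cams.get_calibration("wrist");im=cams.capture("wrist");save("wrist2.png",im,1.5)
im=cams.capture("side");save("side2.png",im[90:250,110:330],3)
print(proj(cw,(451.2,213.7,108)),proj(cw,(451.2,213.7,89)))
E
```

```text
3.25 [-0.26  0.47 -0.29  2.05  0.21  0.65  1.07] [451.9 213.6  57.4] [0.2  0.18 0.  ] [ 0.037 -0.028  0.003]
[308.34644763 255.71911454] [281.97877287 255.88704866]
```

View pics/wrist2.png

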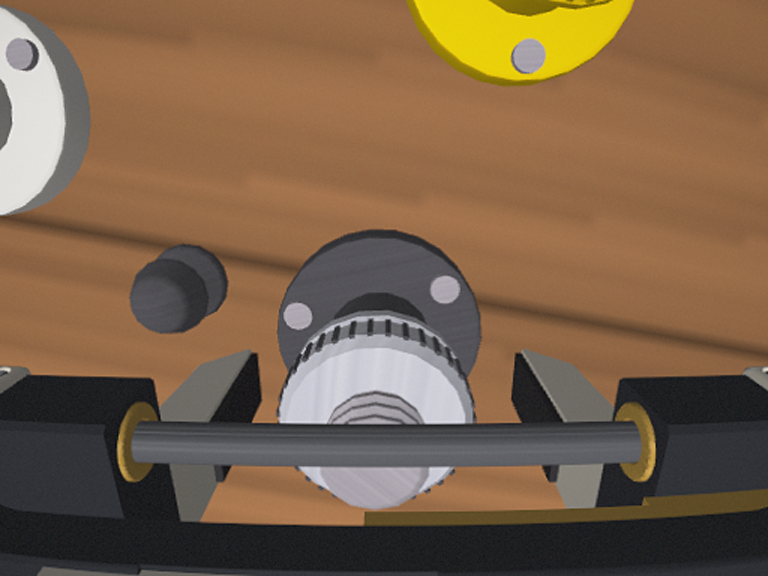

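View pics/side2.png

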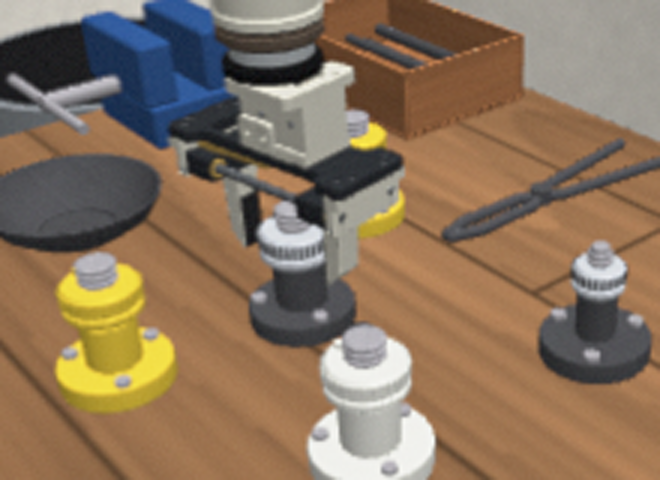

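```bash
python3 - <<'E'
from h import *
s=robot.read_state();cw=cams.get_calibration("wrist")
im=cv2.imread("pics/wrist2.png");im0=im.copy()
a=np.linspace(0,2*np.pi,60)
def draw(im,c,col):
    for r,z in [(15,108),(30,86+2.5),(45,20),(45,0)]:
        P=np.array([proj(cw,(c[0]+r*np.cos(t),c[1]+r*np.sin(t),z))[::-1]*1.5 for t in a]).round().astype(int)
        cv2.polylines(im,[P],True,col,1)
draw(im,(451.9,213.6),(0,0,255)); draw(im,(450,211.2),(0,255,0))
cv2.imwrite("pics/ov.png",cv2.resize(im[200:540,200:560],None,fx=1.7,fy=1.7))
print(cams.get_calibration("wrist")["R"]@np.array([0,0,-1]))
E
```

```text
[-1.67368514e-04 -3.03689474e-01  9.52771051e-01]
```

View pics/ov.png

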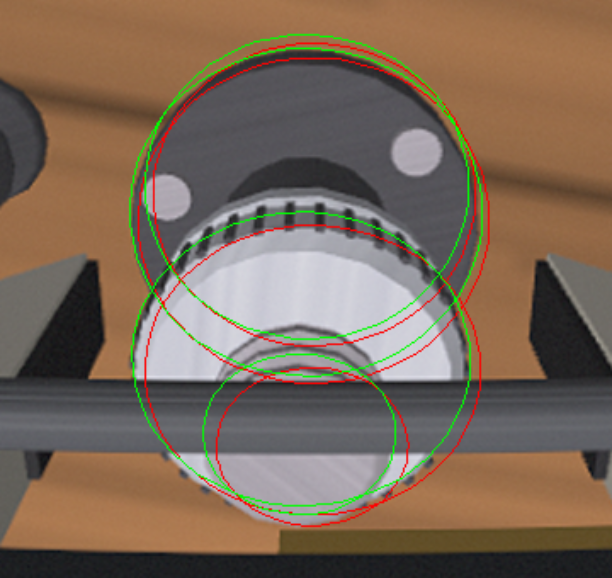

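>>> drive_tool(steps=[1, 0, -0.24, 0, 0, 1, 0, 0, 0, 0, -1, 0, 0, 0, 0, -1, 0, 0, 0, 0, -1, 0, 0, 0, 0, -1, 0, 0, 0, 0, -1, 0, 0, 0, 0, -1, 0, 0, 0, 0], newtons=30)

```text
time: 4.35
ee_pos: [451.4, 210.4, 56.7]
tcp_rot: [2.696, 1.57, -1.831]
ft_force: [-0.3, -1.4, 0.4]
width: 0.649
```

```bash
python3 - <<'E'
from h import *
s=robot.read_state();print(s["time"],s["width"]*92,s["q"].round(2),s["ee_pos"].round(1),s["ft_force"].round(2),s["torque"].round(3))
im=cams.capture("wrist");save("wrist3.png",im,1.5)
E
```

```text
4.35 59.678036792081045 [-0.25  0.47 -0.29  2.05  0.21  0.65  1.08] [451.4 210.4  56.7] [-0.33 -1.45  0.45] [-0.381 -0.06   0.134]
```

View pics/wrist3.png

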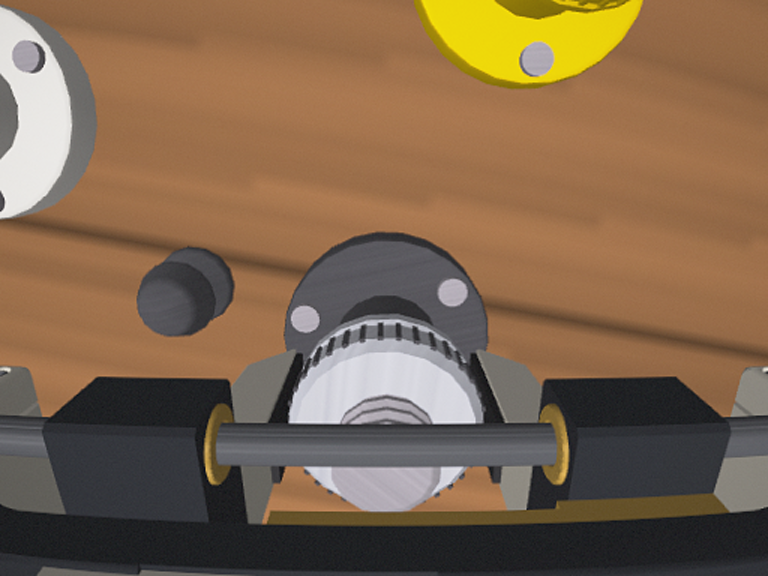

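The gap reads 59.7 mm, which matches the ring, and the side force is about 1.5 N. Now turning clockwise while following the thread down.

>>> drive_tool(steps=[-1, 0, 0, -0.05, -9, -1, 0, 0, -0.04, -9, -1, 0, 0, -0.05, -9, -1, 0, 0, -0.04, -9, -1, 0, 0, 0, 0, -1, 0, 0, 0, 0])

```text
time: 5.15
ee_pos: [451.6, 211.5, 54.9]
tcp_rot: [-0.035, 1.57, 1.097]
ft_force: [0.9, 1.7, -2.8]
width: 0.648
```

```bash
cat > st.py <<'E'
from h import *
from scipy.spatial.transform import Rotation as Ro
s=robot.read_state();R=Ro.from_euler('xyz',s["tcp_rot"]).as_matrix()
print(s["time"],"w",s["width"]*92,"q7",s["q"][6].round(2),s["ee_pos"].round(1),s["ft_force"].round(2),s["torque"].round(3),"jaw",np.degrees(np.arctan2(R[1,2],R[0,2])).round(1))
E
python3 st.py
```

```text
5.15 w 59.577958712522815 q7 0.55 [451.6 211.5  54.9] [ 0.94  1.67 -2.81] [ 0.266 -0.267 -0.119] jaw 64.8
```

>>> drive_tool(steps=[-1, 0, 0, -0.05, -8, -1, 0, 0, -0.04, -8, -1, 0, 0, 0, 0, -1, 0, 0, 0, 0])

```text
time: 5.65
ee_pos: [451.9, 212.0, 54.1]
tcp_rot: [0.082, 1.569, 0.935]
ft_force: [2.8, 3.4, -4.7]
width: 0.65
```

```bash
python3 st.py
```

```text
5.65 w 59.76401590875257 q7 0.32 [451.9 212.   54.1] [ 2.82  3.43 -4.66] [ 0.796 -0.55  -0.114] jaw 48.9
```

>>> drive_tool(steps=[-1, 0.05, 0.05, -0.05, -8, -1, 0, 0, -0.04, -8, -1, 0, 0, 0, 0, -1, 0, 0, 0, 0])

```text
time: 6.15
ee_pos: [452.2, 212.5, 53.4]
tcp_rot: [0.49, 1.569, 1.065]
ft_force: [2.0, 4.2, -3.4]
width: 0.65
```

```bash
python3 st.py
```

```text
6.15 w 59.82300808661873 q7 0.09 [452.2 212.5  53.4] [ 1.98  4.2  -3.37] [ 0.99  -0.352 -0.13 ] jaw 32.9
```

>>> drive_tool(steps=[-1, 0, 0.05, -0.03, -6, -1, 0, 0, -0.02, -4, -1, 0, 0, 0, 0, -1, 0, 0, 0, 0])

```text
time: 6.65
ee_pos: [452.5, 212.9, 53.5]
tcp_rot: [0.379, 1.569, 0.78]
ft_force: [0.9, 4.0, 5.5]
width: 0.651
```

```bash
python3 st.py
```

```text
6.65 w 59.90641897713148 q7 -0.06 [452.5 212.9  53.5] [0.92 3.99 5.54] [ 0.783 -0.136  0.708] jaw 23.0
```

>>> drive_tool(steps=[-1, 0, 0, 0, -5, -1, 0, 0, 0, 0, -1, 0, 0, 0, 0])

```text
time: 7.02
ee_pos: [452.8, 212.6, 53.5]
tcp_rot: [0.325, 1.569, 0.637]
ft_force: [0.8, 3.5, 5.8]
width: 0.644
```

```bash
python3 st.py; python3 - <<'E'
from h import *
im=cams.capture("wrist");save("wrist4.png",im,1.5)
E
```

```text
7.025 w 59.28834189919324 q7 -0.13 [452.8 212.6  53.5] [0.84 3.55 5.8 ] [ 0.589 -0.282  0.532] jaw 17.9
```

View pics/wrist4.png

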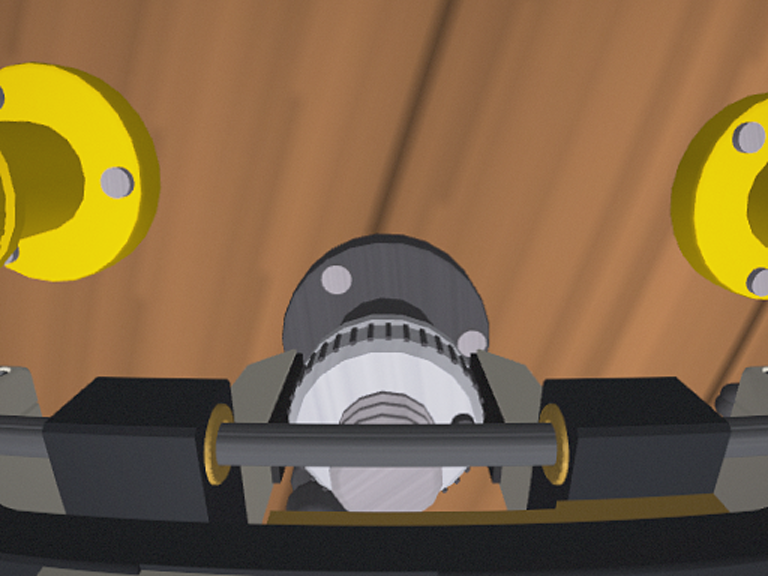

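>>> drive_tool(steps=[1, 0, 0, 0, 0, 1, 0, 0, 0, 0, 1, 0, 0, 0, 0, 1, 0, 0, 0, 0, 1, 0, 0, 0, 0, 1, 0, 0, 2, 0, 1, 0, 0, 3, 0, 1, 0, 0, 4, 0, 1, 0, 0, 4, 0, 1, 0, 0, 4, 0, 1, 0, 0, 0, 0, 1, 0, 0, 0, 0])

```text
time: 8.57
ee_pos: [451.4, 211.7, 222.2]
tcp_rot: [-3.09, 1.57, -2.782]
ft_force: [-0.2, 0.3, -0.9]
width: 1.0
```

```bash
python3 st.py; python3 - <<'E'
from h import *
cw=cams.get_calibration("wrist");im=cams.capture("wrist");np.save("wrist5.npy",im);save("wrist5.png",im[110:250,170:340],4)
im=cams.capture("side");save("side5.png",im[90:270,110:350],3)
E
```

```text
8.575 w 92.02712543008424 q7 -0.16 [451.4 211.7 222.2] [-0.21  0.28 -0.91] [-0.098 -0.004  0.021] jaw 17.7
```

View pics/wrist5.png

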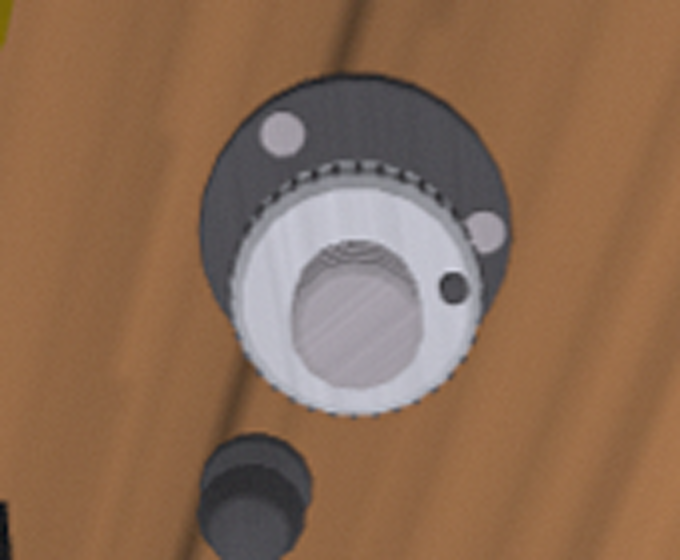

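View pics/side5.png

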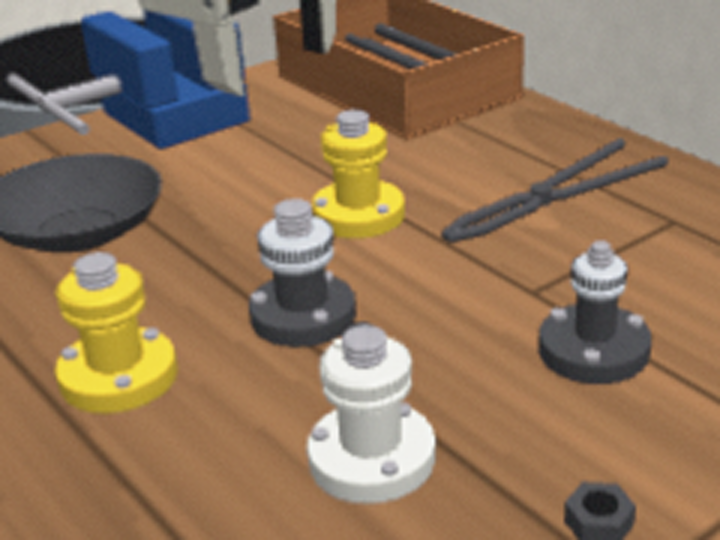

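```bash
python3 -c "
from station import ticket
print(ticket.close_job())"
```

```text
the job is handed in; nothing more can be done
None
```

I screwed the large ring gauge on clockwise until it came up firm, let go of it and raised the tool. I then handed the job in at about 8.7 s of the 32 s allowed; the hand-in reports no verdict.

- **Grip:** I gripped the bright ring on the dark-footed thick stud across its diameter with 30 N; the gap read 59.7 mm against the 60 mm ring. Just before gripping, the wrist picture showed my centre was about 2.4 mm off in y, so I shifted it.
- **Stop reached:** After about 68° of turning, the moment about the vertical jumped from −0.13 to +0.71 N m and the vertical force changed from −3.4 to +5.5 N. A further 5° only made the jaws slip, at about 0.53 N m, well above the 0.2 N m the thread takes.
- **Final position:** After release, the index pin had moved from about 89° to about 23°, some 66° or 1.15 rad. That would mean a start near 0.35 rad, inside the stated 0.15–0.65. I read the pin by eye, to about 3°.
- **Before hand-in:** The gripper was open and the fingertips about 222 mm above the table, clear of everything. The side picture showed the small gauge apparently unchanged; I did not measure its pin.

**Disagreements:**
- The jaws turned about 82° in all but the ring only about 66°; I put the difference down to slipping at the stop.
- Before the stop, the moment read about −0.13 N m rather than the expected 0.2 N m of resistance, probably because of 3–5 N of side load on the tool.

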